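Size a clock insert in the drilled test board

TASK

Before we drill the log slice for its clock we must know which bit the clock insert on the blue coaster needs. Offer it, dial up, squarely and gently to the holes of the test board one after another, starting with the smallest and skipping none, feeling at each whether it goes in and never forcing it; press it fully home in the first hole that takes it, bezel down on the wood, let go and leave it there, with the other inserts and the pebbles untouched.

Things in the scene. Friction and masses are not known exactly. Their poses are not given: they have to be found in the camera images.
- insert_a: clock insert, one of three alike: white dial up. Bezel to grip: brass, round, 52 mm across, 12 to 22 mm above the origin. Below it a black round body, 34.6, 38.6 or 42.6 mm across (one insert of each, hidden under the bezel; names don't tell), foot tapered by 1 mm over 2.5 mm, soft rubber ribs from 4 mm up. 0.07 kg. Origin: centre of the foot, z up. It starts on a coaster 14 mm high.
- insert_b: clock insert, one of three alike: white dial up. Bezel to grip: brass, round, 52 mm across, 12 to 22 mm above the origin. Below it a black round body, 34.6, 38.6 or 42.6 mm across (one insert of each, hidden under the bezel; names don't tell), foot tapered by 1 mm over 2.5 mm, soft rubber ribs from 4 mm up. 0.07 kg. Origin: centre of the foot, z up. It starts on a coaster 14 mm high.
- insert_c: clock insert, one of three alike: white dial up. Bezel to grip: brass, round, 52 mm across, 12 to 22 mm above the origin. Below it a black round body, 34.6, 38.6 or 42.6 mm across (one insert of each, hidden under the bezel; names don't tell), foot tapered by 1 mm over 2.5 mm, soft rubber ribs from 4 mm up. 0.07 kg. Origin: centre of the foot, z up. It starts on a coaster 14 mm high.
- test_board: brown wooden test board, fixed, flat, 248 x 98 x 20 mm, rounded edges; a row of four through holes, 32, 36, 40, 44 mm across, the smallest at its +y end, numbered by one to four burnt dots on the -x side. Origin: centre of the underside, y along the row; hole centres at y +81, +33, -19, -75 mm. An insert forced against a hole that refuses it, with over 50 N, is bruised.
- hole_1 (a point): centre of the mouth of the 32 mm hole, on the board's top surface, 20 mm above the table (smallest; it refuses all three inserts: a refused body's foot stays level with the board's top)
- hole_2 (a point): centre of the mouth of the 36 mm hole, on the board's top surface, 20 mm above the table (second; the first hole that takes a body is 1.4 mm wider than it: the foot drops 6 mm freely, then the rubber ribs meet the wood and a push of 7 to 15 N takes it home, foot 12 mm below the board's top)
- hole_3 (a point): centre of the mouth of the 40 mm hole, on the board's top surface, 20 mm above the table (third; a hole one size too large swallows a body loosely, with no resistance from the ribs)
- hole_4 (a point): centre of the mouth of the 44 mm hole, on the board's top surface, 20 mm above the table (largest)
- blue_coaster: round blue coaster, fixed, 80 mm across, 14 mm thick; origin at the centre of its underside. The insert to be sized stands on it, within 15 mm of its centre; the other two stand on cork coasters over 30 cm away
- stone_grey_a: flat grey pebble, 28 x 49 x 14 mm, bystander; origin at the centre of its underside
- stone_dotted_a: red pebble with white dots, 28 x 44 x 16 mm, bystander; origin at the centre of its underside
- stone_dotted_b: small red pebble with white dots, 18 x 36 x 15 mm, bystander; origin at the centre of its underside
- pebble_red: plain red pebble, 39 x 50 x 21 mm, bystander; origin at the centre of its underside
- ladybird: pebble painted as a pink ladybird, 25 x 34 x 15 mm, bystander; origin at the centre of its underside

How it is judged:
By the outcome, as a careful person would: the job done as asked, in the order asked, and still so for the second after the job is handed in, with the robot touching nothing.
It also fails if it takes over 64 s, if anything falls off the work surface, if the arm or the gripper's body presses on something with over 40 N, if the wrist force passes 120 N, or if a joint passes its speed limit or range.

ROBOT

A 7-joint arm with a two-finger parallel gripper is mounted at the origin on a cart in front of the work surface, level with it; the furniture and walls round the work are solid. World frame = base frame: x ahead of the robot, y to its left, z up, the work surface at z = 0. Lengths are in m, angles in rad, forces in N, time in s.
With the tool pointing down it reaches from about 0.425 to 0.925 m from the base axis. Payload 6.8 kg.
Tool frame: the origin (TCP) lies midway between the tips of the shut fingers; the grasp point (between the pads) lies 19 mm behind it; z points along the fingers, y is the line along which they close (so a half turn about z gives the same grasp; the last joint's range is limited). The gripper opens to 85 mm and grips with 20 to 120 N. Pads are 22 mm wide; open, the fingers measure 114 mm over their backs; the gripper's body (76 mm by 85 mm) begins 54 mm behind the grasp point. The pads swing forward as they close: fully open they stand 13 mm farther back than shut.
Start: joints at [-0.108, 0.477, 0.022, 1.555, -0.011, 1.109, -0.083], TCP at [0.675, 0, 0.231] pointing down, gripper open.
Joint ranges: [-2.96, 2.96], [-0.34, 2.1], [-1.41, 1.46], [0.24, 2.44], [-1.37, 4.51], [0.17, 1.92], [-2.96, 2.96]. Speed limits (rad/s): [2.39, 2.39, 3.14, 3.14, 3.14, 3.14, 3.14].

INTERFACE

Orientations are given as a unit quaternion [w, x, y, z].
In Python, from station import bot, imaging gives the robot as it stands.
- The arm moves only by the tool move_arm, never from a script. Its argument "commands" is a list that holds one entry, the list of rows, each a list of 7 numbers: the shift along the tool's x, y, z in m, then the turn, a rotation vector about the tool's x, y, z in degrees, then the finger opening in m, from 0 to 0.0854. In form: [[[x, y, z, rx, ry, rz, grip], ...]]. A call has 1 to 20 rows; each row shifts and turns the commanded pose from where the row before left it, along the tool's axes as they then stand; what a row does not reach is not made up. A row lasts 1/8 s, in which the tool goes at most 62.5 mm and 10.7 degrees, less where a joint would pass 70% of its speed; a pose out of reach is approached as far as the arm can. A call is refused whole if a number of a shift passes 0.0625 or a number of a turn 10.7, either way. A call with a gripper value outside its range is refused whole. The fingers move at their own pace and stop on an object; "squeeze" is the grip in N (left out, the last holds). Time passes only in rows, so rows that do not move let the fingers close. It gives the time, the measured TCP pose, the force, the opening and the grip force at its end, in the units of the state.
- bot.get_obs(): the state, without advancing time (a new reading comes with each control period).
- imaging.read_camera(name): name is "scene" or "side" or "wrist"; returns the picture (420x560x3 uint8, red, green, blue); there is no depth.
- imaging.calibration(name): a dict with "intrinsics" (3x3 intrinsics, pixels), "extrinsics" (4x4, takes a point from camera to world coordinates); the wrist camera has in their place "mount" (4x4, takes a point from camera to tool coordinates, whose origin is the TCP and whose axes are the flange's). Camera axes: x right, y down, z forward; pixel columns grow to the right and rows downward; lengths in m; the calibration is good to about 2 mm. The wrist camera is an equidistant fisheye: a pixel r from the principal point sees the ray r / f radians off the axis. A picture is of the moment at which its call begins: read the wrist's pose just before it. calibration takes no time and is no camera call.
- bot.hand_in(): hands the job in; it is judged then, once.
The state is a dict: "t": time; "q": joint angles; "joint_vel": joint speeds; "joint_torque": joint torques, N m; "eef_pos": TCP position; "tool_rot": TCP orientation; "contact_force": force on the tool from outside, world axes, zero at the start; "torque": the same for the moment, N m; "gripper_width": opening from 0.0 (shut) to 1.0 (fully open); "grasp_force": force on a finger pad.
Only numpy, scipy, OpenCV 4.12 (cv2) and the standard library are available. Lean on these libraries where they do the work, as an engineer would, in place of code of your own. Each camera call takes 0.05 s, during which the arm holds its last target. There are 200 camera calls.

## Working session

There is one attempt and no reset: what is moved stays moved. The work goes in short steps, Python scripts to look and compute and a tool call to move; the robot and the scene stay as the last step left them, time stands still between calls to the robot, and variables do not carry over. Pictures are saved under pics/ and viewed, at most 10 in all, crops included, and the job is handed in when it is done.

Besides the shell and the picture viewer there is one more tool, called after "Request:" by a JSON object that holds its "fn" and its "kwargs", one argument or row to a line. move_arm: Moves the arm, as the interface text tells. Its arguments: {"type":"object","properties":{"commands":{"type":"array","items":{"type":"array","items":{"type":"array","items":{"type":"number"}}}},"squeeze":{"type":"number"}},"required":["commands"]}

```bash
mkdir -p pics; python3 - <<'E'
from station import bot, imaging
import cv2, numpy as np
o=bot.get_obs(); print(o)
ims=[]
for n in ["scene","side","wrist"]:
    im=imaging.read_camera(n); cv2.imwrite(f"pics/{n}0.png",im[:,:,::-1]); c=imaging.calibration(n); print(n,{k:np.round(v,4).tolist() for k,v in c.items()})
E
```

```text
{'t': 0.0, 'q': array([-0.10811223,  0.47781947,  0.02237138,  1.55645203, -0.01149604,
        1.10929318, -0.08310567]), 'joint_vel': array([-4.79695166e-04,  2.62554919e-05,  1.44170957e-03,  1.18147072e-03,
        3.82246164e-04, -8.38702016e-05,  4.50220310e-04]), 'joint_torque': array([-5.45967814e-04, -5.96443820e+01,  1.60769675e+00, -2.81194621e+01,
        1.24063640e-02,  9.39900521e-03,  2.20753498e-05]), 'eef_pos': array([ 6.74408914e-01, -2.75733274e-05,  2.30313101e-01]), 'tool_rot': array([-5.94322271e-04,  7.07105844e-01,  7.07107118e-01, -7.04496920e-04]), 'contact_force': array([-1.12890436,  0.84295564,  0.52825763]), 'torque': array([ 0.07243392,  0.04289294, -0.00330027]), 'grasp_force': 0.0, 'gripper_width': 0.9981648614819284}
scene {'intrinsics': [[424.1268, 0.0, 275.7251], [0.0, 424.1268, 212.698], [0.0, 0.0, 1.0]], 'extrinsics': [[0.6017, -0.5903, 0.538, -0.0836], [-0.7986, -0.4513, 0.3981, -0.4116], [0.0079, -0.6692, -0.743, 0.8538], [0.0, 0.0, 0.0, 1.0]]}
side {'intrinsics': [[497.0397, 0.0, 288.5997], [0.0, 497.0397, 209.1616], [0.0, 0.0, 1.0]], 'extrinsics': [[-0.9725, -0.1061, 0.2075, 0.2056], [-0.2328, 0.4006, -0.8862, 1.3711], [0.0109, -0.9101, -0.4143, 0.6798], [0.0, 0.0, 0.0, 1.0]]}
wrist {'intrinsics': [[325.1923, 0.0, 277.8553], [0.0, 325.1923, 208.0415], [0.0, 0.0, 1.0]], 'mount': [[-0.0003, -0.9483, -0.3172, 0.0814], [1.0, -0.0001, -0.0006, 0.0003], [0.0006, -0.3172, 0.9483, -0.1425], [0.0, 0.0, 0.0, 1.0]]}
```

View pics/scene0.png

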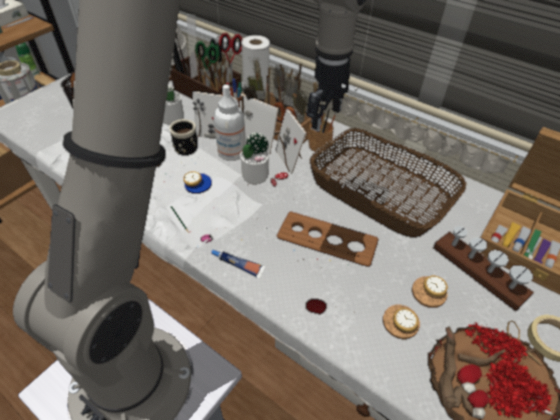

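View pics/wrist0.png

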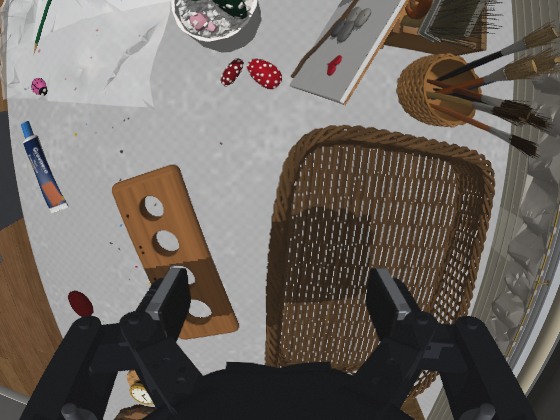

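The scene view shows the blue coaster at (197,183) with its insert at (193,179), and the board centred near (327,238). The wrist view shows the holes near (150,207), (165,241), (178,277) and (200,309). There are pebbles at (232,71), (264,73), (39,86) and (80,303).

```bash
cat > h.py <<'E'
from station import bot, imaging
import cv2, numpy as np
from scipy.spatial.transform import Rotation as R
def toolT():
    o=bot.get_obs(); w,x,y,z=o["tool_rot"]; T=np.eye(4); T[:3,:3]=R.from_quat([x,y,z,w]).as_matrix(); T[:3,3]=o["eef_pos"]; return T
def snap(n,f=None):
    T=toolT(); im=imaging.read_camera(n)[:,:,::-1].copy()
    if f: cv2.imwrite("pics/"+f,im)
    return im,T
def cast(n,uv,z,T=None):
    c=imaging.calibration(n);K=c["intrinsics"];d=(np.array(uv,float)-K[:2,2])/K[0,0]
    if n=="wrist":
        t=np.linalg.norm(d); v=np.r_[d/t*np.sin(t),np.cos(t)]; E=T@c["mount"]
    else: v=np.r_[d,1]; E=c["extrinsics"]
    r=E[:3,:3]@v; p=E[:3,3]; return p+r*(z-p[2])/r[2]
def proj(n,P,T=None):
    c=imaging.calibration(n);K=c["intrinsics"];E=(T@c["mount"]) if n=="wrist" else c["extrinsics"]
    v=np.linalg.inv(E)@np.r_[P,1]; 
    if n=="wrist":
        s=np.hypot(v[0],v[1]); d=v[:2]/s*np.arctan2(s,v[2])
    else: d=v[:2]/v[2]
    return d*K[0,0]+K[:2,2]
E
python3 - <<'E'
from h import *
T=toolT()
im=cv2.imread("pics/scene0.png")
h=cv2.cvtColor(im,cv2.COLOR_BGR2HSV)
m=cv2.inRange(h,(100,120,60),(125,255,255))
m[:,:160]=0; m[:,240:]=0
ys,xs=np.nonzero(m); print("blue bbox",xs.min(),xs.max(),ys.min(),ys.max())
print("coaster",cast("scene",(198,183),.014),"insert",cast("scene",(192.5,178.5),.036))
for p in [(150,207),(165,241),(178,277),(200,309)]: print(cast("wrist",p,.02,T))
for p in [(232,71),(264,73),(39,86),(80,303)]: print("peb",cast("wrist",p,.01,T))
s=cv2.imread("pics/side0.png")
print([proj("side",cast("scene",(192.5,178.5),.036))])
a=cv2.resize(im[150:290,130:410],None,fx=2.8,fy=2.8); b=cv2.resize(s,(800,600))[:,:]
cv2.imwrite("pics/v1.png",a)
E
```

```text
blue bbox 186 239 80 266
coaster [0.48104149 0.28178401 0.014     ] insert [0.46999643 0.28839526 0.036     ]
[ 0.51996319 -0.03547162  0.02      ]
[ 0.5340957  -0.07997154  0.02      ]
[ 0.54461704 -0.13121696  0.02      ]
[ 0.56864909 -0.18120589  0.02      ]
peb [0.62409627 0.11827069 0.01      ]
peb [0.65925255 0.11509103 0.01      ]
peb [0.35712839 0.13073227 0.01      ]
peb [ 0.36136163 -0.19853714  0.01      ]
[array([283.88302184, 257.30586361])]
```

View pics/side0.png

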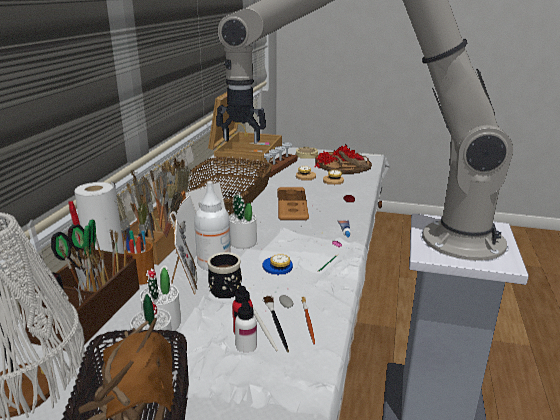

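The side view shows the insert at about (281,260), which agrees with the scene ray. The mug at (225,275) and the bottle stand on its +x side. I'll go in along low x first, then look from above.

Request:
{"fn": "move_arm", "kwargs": {
  "commands": [
    [[0.02, -0.04, 0, 0, 0, 0, 0.0854], [0.03, -0.04, 0, 0, 0, 0, 0.0854], [0.035, -0.04, 0, 0, 0, 0, 0.0854], [0.04, -0.035, 0, 0, 0, 0, 0.0854], [0.045, -0.03, 0, 0, 0, 0, 0.0854], [0.045, -0.02, 0, 0, 0, 0, 0.0854], [0.04, 0, 0, 0, 0, 0, 0.0854], [0.03, 0, 0, 0, 0, 0, 0.0854], [0, 0, 0, 0, 0, 0, 0.0854], [0, 0, 0, 0, 0, 0, 0.0854]]
  ]
}}

```text
t: 1.4
eef_pos: [0.47, 0.2839, 0.2309]
tool_rot: [0.0, 0.707, 0.707, -0.001]
contact_force: [-0.0, 0.2, 0.2]
gripper_width: 0.999
grasp_force: 0.0
```

```bash
python3 - <<'E'
from h import *
im,T=snap("wrist","w1.png"); print(T.round(4)); np.save("T1",T)
print(proj("wrist",[.47,.288,.036],T))
E
```

```text
[[ 8.000e-04  1.000e+00 -5.000e-04  4.700e-01]
 [ 1.000e+00 -8.000e-04 -1.000e-03  2.839e-01]
 [-1.000e-03 -5.000e-04 -1.000e+00  2.309e-01]
 [ 0.000e+00  0.000e+00  0.000e+00  1.000e+00]]
[277.84137221 176.15834783]
```

View pics/w1.png

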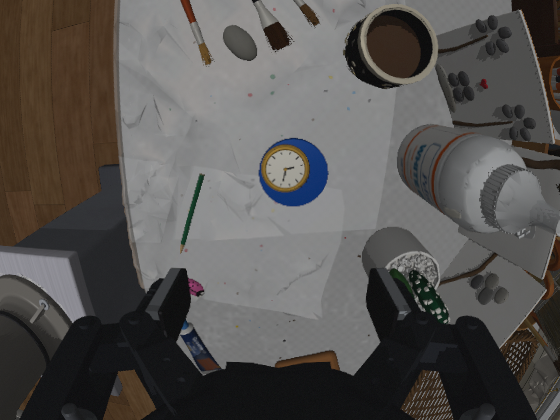

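The insert's bezel is centred near (285,170) on the coaster at (294,172). The mug (345+), bottle (398+) and plant (363+) are clear of the ±48 px finger span. I'll refine the centre from the bezel outline.

```bash
python3 - <<'E'
from h import *
T=np.load("T1.npy"); im=cv2.imread("pics/w1.png")
h=cv2.cvtColor(im,cv2.COLOR_BGR2HSV)
g=cv2.inRange(h,(10,70,60),(35,255,255)); g[:130]=0;g[215:]=0;g[:,:250]=0;g[:,335:]=0
c=max(cv2.findContours(g,cv2.RETR_EXTERNAL,cv2.CHAIN_APPROX_NONE)[0],key=cv2.contourArea)
p=np.array([cast("wrist",q[0],.035,T)[:2] for q in c],np.float32)
e=cv2.fitEllipse(p); print("insert",e, cv2.minEnclosingCircle(p))
E
```

```text
insert ((0.47759535908699036, 0.29640132188796997), (0.0496746264398098, 0.05044780671596527), 23.09640121459961) ((0.47765910625457764, 0.29668477177619934), 0.025825805962085724)
```

Request:
{"fn": "move_arm", "kwargs": {
  "commands": [
    [[0.0126, 0.0076, 0.03, 0, 0, 0, 0.0854], [0, 0, 0.035, 0, 0, 0, 0.0854], [0, 0, 0.035, 0, 0, 0, 0.0854], [0, 0, 0.03, 0, 0, 0, 0.0854], [0, 0, 0.01, 0, 0, 0, 0.0854], [0, 0, 0, 0, 0, 0, 0.0854], [0, 0, 0, 0, 0, 0, 0.0854]]
  ]
}}

```text
t: 2.33
eef_pos: [0.4785, 0.2979, 0.0926]
tool_rot: [0.0, 0.707, 0.707, 0.001]
contact_force: [0.2, -0.8, -1.1]
gripper_width: 1.007
grasp_force: 0.0
```

```bash
python3 - <<'E'
from h import *
im,T=snap("wrist","w2.png"); print(T.round(4)); np.save("T2",T)
h=cv2.cvtColor(im,cv2.COLOR_BGR2HSV)
u,v=proj("wrist",[.4776,.2965,.035],T).astype(int); print(u,v)
g=cv2.inRange(h,(10,70,60),(35,255,255)); k=np.zeros_like(g); cv2.circle(k,(int(u),int(v)),85,255,-1); g&=k
c=max(cv2.findContours(g,cv2.RETR_EXTERNAL,cv2.CHAIN_APPROX_NONE)[0],key=cv2.contourArea)
print(cv2.boundingRect(c))
p=np.array([cast("wrist",q[0],.035,T)[:2] for q in c],np.float32)
print("insert",cv2.fitEllipse(p), cv2.minEnclosingCircle(p))
E
```

```text
[[ 5.000e-04  1.000e+00  1.800e-03  4.785e-01]
 [ 1.000e+00 -5.000e-04  1.200e-03  2.979e-01]
 [ 1.200e-03  1.800e-03 -1.000e+00  9.260e-02]
 [ 0.000e+00  0.000e+00  0.000e+00  1.000e+00]]
276 230
(238, 192, 77, 72)
insert ((0.47734105587005615, 0.29761698842048645), (0.04962238296866417, 0.05035293102264404), 167.21539306640625) ((0.47734466195106506, 0.2976299226284027), 0.025813788175582886)
```

View pics/w2.png

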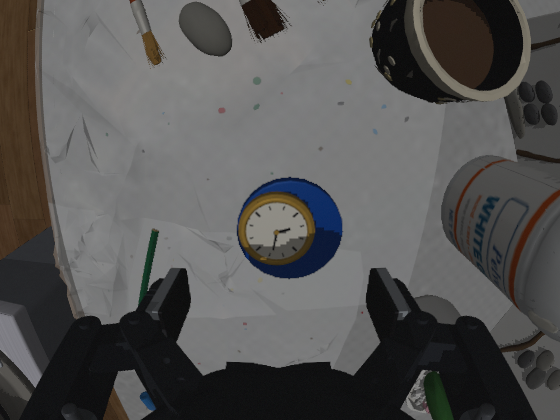

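The insert is at (276,229), midway between the pads, and everything around it is clear. Descending now, then closing on the bezel with the pad ends.

Request:
{"fn": "move_arm", "kwargs": {
  "commands": [
    [[-0.0003, -0.001, 0.02, 0, 0, 0, 0.0854], [0, 0, 0.02, 0, 0, 0, 0.0854], [0, 0, 0.015, 0, 0, 0, 0.0854], [0, 0, 0.01, 0, 0, 0, 0.0854], [0, 0, 0, 0, 0, 0, 0.0854], [0, 0, 0, 0, 0, 0, 0.0854], [0, 0, 0, 0, 0, 0, 0.0854]]
  ]
}}

```text
t: 3.25
eef_pos: [0.477, 0.2976, 0.0269]
tool_rot: [0.0, 0.707, 0.707, 0.001]
contact_force: [-0.3, 0.5, -0.1]
gripper_width: 0.999
grasp_force: 0.0
```

Request:
{"fn": "move_arm", "kwargs": {
  "commands": [
    [[0, 0, 0.0015, 0, 0, 0, 0.07], [0, 0, 0, 0, 0, 0, 0.06], [0, 0, 0, 0, 0, 0, 0.05], [0, 0, 0, 0, 0, 0, 0.045], [0, 0, 0, 0, 0, 0, 0.04], [0, 0, 0, 0, 0, 0, 0.04], [0, 0, 0, 0, 0, 0, 0.04]]
  ],
  "squeeze": 50
}}

```text
t: 4.12
eef_pos: [0.4767, 0.2974, 0.0254]
tool_rot: [0.0, 0.707, 0.707, 0.0]
contact_force: [-2.0, -0.7, 6.3]
gripper_width: 0.577
grasp_force: 50.6
```

Request:
{"fn": "move_arm", "kwargs": {
  "commands": [
    [[0, 0, -0.005, 0, 0, 0, 0.04], [0, 0, -0.015, 0, 0, 0, 0.04], [0, 0, -0.03, 0, 0, 0, 0.04], [0, 0, -0.035, 0, 0, 0, 0.04], [-0.02, 0, -0.03, 0, 0, 0, 0.04], [-0.03, 0.003, 0, 0, 0, 0, 0.04], [-0.04, 0.006, 0, 0, 0, 0, 0.04], [-0.045, 0.006, 0, 0, 0, 0, 0.04], [-0.045, 0.006, 0, 0, 0, 0, 0.04], [-0.045, 0.006, 0, 0, 0, 0, 0.04], [-0.045, 0.006, 0, 0, 0, 0, 0.04], [-0.045, 0.006, 0, 0, 0, 0, 0.04], [-0.045, 0.006, 0, 0, 0, 0, 0.04], [-0.037, 0.006, 0, 0, 0, 0, 0.04], [-0.025, 0.006, 0, 0, 0, 0, 0.04], [-0.015, 0.006, 0, 0, 0, 0, 0.04], [0, 0, 0, 0, 0, 0, 0.04], [0, 0, 0, 0, 0, 0, 0.04]]
  ]
}}

```text
t: 6.38
eef_pos: [0.5395, -0.1382, 0.1398]
tool_rot: [-0.0, 0.707, 0.708, 0.0]
contact_force: [0.1, 0.7, -1.0]
gripper_width: 0.578
grasp_force: 52.0
```

```bash
python3 - <<'E'
from h import *
im,T=snap("wrist","w3.png"); print(T.round(4)); np.save("T3",T); print(bot.get_obs()["gripper_width"])
E
```

```text
[[-1.600e-03  1.000e+00 -3.000e-04  5.395e-01]
 [ 1.000e+00  1.600e-03  9.000e-04 -1.382e-01]
 [ 9.000e-04 -3.000e-04 -1.000e+00  1.398e-01]
 [ 0.000e+00  0.000e+00  0.000e+00  1.000e+00]]
0.5795162299348109
```

View pics/w3.png

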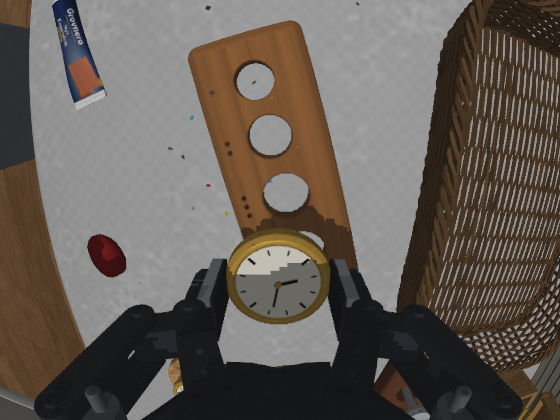

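The picture shows the insert level in the hand at (278,278). Holes 1 to 3 are at (255,81), (270,136) and (285,193), with the dots to their left. Next: rim fits for the holes and the held bezel's centre.

```bash
python3 - <<'E'
from h import *
T=np.load("T3.npy"); im=cv2.imread("pics/w3.png")
h=cv2.cvtColor(im,cv2.COLOR_BGR2HSV)
print(h[81,220],h[81,255],h[62,262], h[98,250],im[136,220],im[118,272])
Pz=[]; 
for (u,v),d in zip([(255,81),(270,136),(285,193)],[32,36,40]):
    pts=[];pts2=[]
    # dark-to-board-top edge along rays: last non-top pixel
    for a in np.linspace(0,2*np.pi,72,endpoint=False):
        r=np.arange(10,32,.25); xy=np.c_[u+r*np.cos(a),v+r*np.sin(a)].astype(np.float32)
        s=cv2.remap(h,xy[None,:,0],xy[None,:,1],cv2.INTER_LINEAR)[0].astype(float)
        top=(s[:,1]>90)&(s[:,2]>75)
        i=np.argmax(np.convolve(top,np.ones(8),'valid')==8); pts.append(xy[i])
    w=np.array([cast("wrist",q,.02,T)[:2] for q in pts],np.float32)
    A=np.c_[2*w,np.ones(len(w))].astype(float); b=(w.astype(float)**2).sum(1)
    for k in range(4):
        s=np.linalg.lstsq(A,b,rcond=None)[0]; R_=np.sqrt(s[2]+s[0]**2+s[1]**2); res=np.hypot(*(w-s[:2]).T)-R_; keep=abs(res)<max(.0006,1.5*np.median(abs(res))); A,b,w=A[keep],b[keep],w[keep]
    print(d,s[:2].round(4),"diam",(2*R_*1e3).round(1),len(w)); Pz.append(s[:2])
P=np.array(Pz); Y=np.array([81,33,-19,-75])/1e3
ax=(P[0]-P[2]); print("spacing",np.linalg.norm(P[0]-P[1]),np.linalg.norm(ax)); ax/=np.linalg.norm(ax)
o=(P-Y[:3,None]*ax).mean(0); print("origin",o,"axis",ax,"yaw",np.degrees(np.arctan2(-ax[0],ax[1])))
H=o+Y[:,None]*ax; print(H.round(4)); np.save("H",H)
g=cv2.inRange(h,(15,100,60),(32,255,255)); g[:225]=0;g[330:]=0;g[:,:226]=0;g[:,332:]=0
c=max(cv2.findContours(g,cv2.RETR_EXTERNAL,cv2.CHAIN_APPROX_NONE)[0],key=cv2.contourArea); print(cv2.boundingRect(c))
Ti=np.linalg.inv(T)
for dz in (.005,.008,.011):
    p=np.array([cast("wrist",q[0],T[2,3]+dz,T) for q in c])
    e=cv2.fitEllipse(p[:,:2].astype(np.float32)); print("bezel at",dz,e, (np.array(e[0])-T[:2,3]).round(4))
E
```

```text
[ 14 153 133] [13 36 98] [ 14 153  70] [ 30   2 155] [ 48  81 121] [153 153 152]
32 [ 0.5204 -0.0376] diam 32.3 71
36 [ 0.5327 -0.0834] diam 35.8 72
40 [ 0.5463 -0.1332] diam 40.0 45
spacing 0.04742294317948792 0.09904800053815355
origin [ 0.54143103 -0.11530592] axis [-0.26172273  0.9651431 ] yaw 15.172307545632234
[[ 0.5202 -0.0371]
 [ 0.5328 -0.0835]
 [ 0.5464 -0.1336]
 [ 0.5611 -0.1877]]
(226, 227, 104, 97)
bezel at 0.005 ((0.5396016836166382, -0.1398649364709854), (0.05126676335930824, 0.05534268915653229), 0.037584010511636734) [ 0.0001 -0.0017]
bezel at 0.008 ((0.5396039485931396, -0.1380547434091568), (0.05014851689338684, 0.054135534912347794), 0.03753894194960594) [0.0001 0.0001]
bezel at 0.011 ((0.5396061539649963, -0.136244535446167), (0.04903026670217514, 0.0529283843934536), 0.0375179722905159) [0.0001 0.0019]
```

Request:
{"fn": "move_arm", "kwargs": {
  "commands": [
    [[0.02, -0.004, 0, 0, 0, 0, 0.04], [0.03, -0.006, 0.01, 0, 0, 0, 0.04], [0.03, -0.006, 0.02, 0, 0, 0, 0.04], [0.021, -0.0035, 0.03, 0, 0, 0, 0.04], [0, 0, 0.025, 0, 0, 0, 0.04], [0, 0, 0.01, 0, 0, 0, 0.04], [0, 0, 0, 0, 0, 0, 0.04], [0, 0, 0, 0, 0, 0, 0.04], [0, 0, 0, 0, 0, 0, 0.04]]
  ]
}}

```text
t: 7.55
eef_pos: [0.5208, -0.0389, 0.0457]
tool_rot: [0.001, 0.707, 0.707, 0.001]
contact_force: [-0.1, 0.2, -1.2]
gripper_width: 0.577
grasp_force: 52.0
```

```bash
python3 - <<'E'
from h import *
T=np.load("T3.npy");z=T[2,3]
a=cast("wrist",(278,226.5),z+.0006,T);a2=cast("wrist",(278,226.5),z+.0106,T); b=cast("wrist",(278,324),z+.0106,T)
print(a[1]-T[1,3],a2[1]-T[1,3],b[1]-T[1,3])
o=bot.get_obs(); print(o["eef_pos"],o["tool_rot"],o["contact_force"],o["torque"])
E
```

```text
0.02480083186664847 0.028779976028819987 -0.0250918445770158
[ 0.52081973 -0.03887906  0.0457014 ] [6.06003570e-04 7.07253719e-01 7.06959286e-01 6.14470351e-04] [-0.14806582  0.22997127 -1.19271479] [-0.04300683 -0.0105048   0.00165211]
```

Request:
{"fn": "move_arm", "kwargs": {
  "commands": [
    [[0.0017, -0.001, 0.004, 0, 0, 0, 0.04], [0, 0, 0.004, 0, 0, 0, 0.04], [0, 0, 0.002, 0, 0, 0, 0.04], [0, 0, 0, 0, 0, 0, 0.04], [0, 0, 0, 0, 0, 0, 0.04]]
  ]
}}

```text
t: 8.18
eef_pos: [0.5192, -0.037, 0.0348]
tool_rot: [0.0, 0.707, 0.707, 0.0]
contact_force: [0.3, -0.6, -0.6]
gripper_width: 0.577
grasp_force: 52.0
```

Request:
{"fn": "move_arm", "kwargs": {
  "commands": [
    [[0, 0, 0, 0, 0, 0, 0.04]]
  ]
}}

```text
t: 8.3
eef_pos: [0.5192, -0.037, 0.0349]
tool_rot: [0.0, 0.707, 0.707, 0.0]
contact_force: [0.4, -0.2, -0.9]
gripper_width: 0.574
grasp_force: 52.0
```

Request:
{"fn": "move_arm", "kwargs": {
  "commands": [
    [[0, 0.0005, 0.001, 0, 0, 0, 0.04], [0, 0, 0.001, 0, 0, 0, 0.04], [0, 0, 0.001, 0, 0, 0, 0.04], [0, 0, 0, 0, 0, 0, 0.04]]
  ]
}}

```text
t: 8.8
eef_pos: [0.5195, -0.037, 0.0317]
tool_rot: [-0.0, 0.707, 0.707, -0.0]
contact_force: [-1.0, -0.4, -0.7]
gripper_width: 0.579
grasp_force: 52.0
```

Request:
{"fn": "move_arm", "kwargs": {
  "commands": [
    [[0, 0, 0.001, 0, 0, 0, 0.04], [0, 0, 0, 0, 0, 0, 0.04]]
  ]
}}

```text
t: 9.05
eef_pos: [0.5197, -0.037, 0.0314]
tool_rot: [0.0, 0.707, 0.707, 0.0]
contact_force: [-2.6, -0.4, 7.1]
gripper_width: 0.578
grasp_force: 52.9
```

Request:
{"fn": "move_arm", "kwargs": {
  "commands": [
    [[0, 0, 0.0007, 0, 0, 0, 0.04], [0, 0, 0, 0, 0, 0, 0.04], [0, 0, 0, 0, 0, 0, 0.04]]
  ]
}}

```text
t: 9.43
eef_pos: [0.5197, -0.037, 0.0313]
tool_rot: [0.0, 0.707, 0.707, 0.0]
contact_force: [-4.2, 0.5, 14.0]
gripper_width: 0.577
grasp_force: 53.6
```

Hole 1 refuses it: firm contact with the foot level with the board's top, 14 N and no sinking. On to hole 2.

Request:
{"fn": "move_arm", "kwargs": {
  "commands": [
    [[0, 0, -0.005, 0, 0, 0, 0.04], [0, 0, -0.005, 0, 0, 0, 0.04], [-0.012, 0.003, 0, 0, 0, 0, 0.04], [-0.02, 0.006, 0, 0, 0, 0, 0.04], [-0.0145, 0.0036, 0, 0, 0, 0, 0.04], [0, 0, 0.003, 0, 0, 0, 0.04], [0, 0, 0, 0, 0, 0, 0.04], [0, 0, 0, 0, 0, 0, 0.04]]
  ]
}}

```text
t: 10.42
eef_pos: [0.532, -0.0826, 0.0369]
tool_rot: [-0.0, 0.707, 0.708, 0.0]
contact_force: [-0.2, 0.7, -0.8]
gripper_width: 0.58
grasp_force: 52.0
```

Request:
{"fn": "move_arm", "kwargs": {
  "commands": [
    [[-0.0009, 0.0005, 0.002, 0, 0, 0, 0.04], [0, 0, 0.001, 0, 0, 0, 0.04], [0, 0, 0.001, 0, 0, 0, 0.04], [0, 0, 0, 0, 0, 0, 0.04]]
  ]
}}

```text
t: 10.92
eef_pos: [0.5327, -0.0843, 0.033]
tool_rot: [-0.0, 0.707, 0.707, -0.0]
contact_force: [0.6, -0.1, -1.5]
gripper_width: 0.578
grasp_force: 52.0
```

Request:
{"fn": "move_arm", "kwargs": {
  "commands": [
    [[0, 0, 0.001, 0, 0, 0, 0.04], [0, 0, 0.001, 0, 0, 0, 0.04], [0, 0, 0, 0, 0, 0, 0.04]]
  ]
}}

```text
t: 11.3
eef_pos: [0.5328, -0.0843, 0.0314]
tool_rot: [0.0, 0.707, 0.707, 0.0]
contact_force: [-1.6, 1.5, 3.6]
gripper_width: 0.576
grasp_force: 52.5
```

Request:
{"fn": "move_arm", "kwargs": {
  "commands": [
    [[0.0009, 0, 0, 0, 0, 0, 0.04], [0, 0, 0.0005, 0, 0, 0, 0.04], [0, 0, 0, 0, 0, 0, 0.04]]
  ]
}}

```text
t: 11.68
eef_pos: [0.5328, -0.084, 0.0311]
tool_rot: [0.0, 0.707, 0.707, -0.0]
contact_force: [-2.7, -0.9, 9.0]
gripper_width: 0.577
grasp_force: 52.9
```

Request:
{"fn": "move_arm", "kwargs": {
  "commands": [
    [[0, -0.001, 0, 0, 0, 0, 0.04], [0, 0, 0, 0, 0, 0, 0.04]]
  ]
}}

```text
t: 11.92
eef_pos: [0.5328, -0.084, 0.0313]
tool_rot: [0.001, 0.707, 0.707, 0.001]
contact_force: [0.8, -1.9, 4.7]
gripper_width: 0.58
grasp_force: 52.6
```

Request:
{"fn": "move_arm", "kwargs": {
  "commands": [
    [[0.001, 0.0005, 0, 0, 0, 0, 0.04], [0, 0, 0, 0, 0, 0, 0.04]]
  ]
}}

```text
t: 12.18
eef_pos: [0.5328, -0.0838, 0.0312]
tool_rot: [0.001, 0.707, 0.707, -0.0]
contact_force: [-2.3, -3.1, 6.4]
gripper_width: 0.58
grasp_force: 52.6
```

Request:
{"fn": "move_arm", "kwargs": {
  "commands": [
    [[0, 0, -0.003, 0, 0, 0, 0.04], [0, 0, 0, 0, 0, 0, 0.04], [0, 0, 0, 0, 0, 0, 0.04]]
  ]
}}

```text
t: 12.55
eef_pos: [0.5321, -0.0821, 0.0334]
tool_rot: [-0.0, 0.707, 0.707, -0.0]
contact_force: [0.1, -0.6, -1.3]
gripper_width: 0.578
grasp_force: 52.0
```

Request:
{"fn": "move_arm", "kwargs": {
  "commands": [
    [[-0.001, 0, 0.001, 0, 0, 0, 0.04], [0, 0, 0.001, 0, 0, 0, 0.04], [0, 0, 0.001, 0, 0, 0, 0.04], [0, 0, 0, 0, 0, 0, 0.04]]
  ]
}}

```text
t: 13.05
eef_pos: [0.5322, -0.0834, 0.0312]
tool_rot: [-0.0, 0.707, 0.707, -0.0]
contact_force: [-2.3, -0.5, 9.2]
gripper_width: 0.582
grasp_force: 53.0
```

Request:
{"fn": "move_arm", "kwargs": {
  "commands": [
    [[0, 0, 0.0005, 0, 0, 0, 0.04], [0, 0, 0, 0, 0, 0, 0.04], [0, 0, 0, 0, 0, 0, 0.04]]
  ]
}}

```text
t: 13.42
eef_pos: [0.5322, -0.0834, 0.0312]
tool_rot: [-0.0, 0.707, 0.707, 0.0]
contact_force: [-4.1, 1.8, 13.3]
gripper_width: 0.577
grasp_force: 53.4
```

Hole 2 refuses it as well: offered at (0.5328,−0.084) and (0.5322,−0.0834), the foot stayed level at up to 13 N. On to hole 3.

Request:
{"fn": "move_arm", "kwargs": {
  "commands": [
    [[0, 0, -0.005, 0, 0, 0, 0.04], [0, 0, -0.004, 0, 0, 0, 0.04], [-0.012, 0.003, 0, 0, 0, 0, 0.04], [-0.02, 0.006, 0, 0, 0, 0, 0.04], [-0.0185, 0.005, 0, 0, 0, 0, 0.04], [0, 0, 0.003, 0, 0, 0, 0.04], [0, 0, 0, 0, 0, 0, 0.04], [0, 0, 0, 0, 0, 0, 0.04]]
  ]
}}

```text
t: 14.42
eef_pos: [0.546, -0.133, 0.0359]
tool_rot: [-0.0, 0.707, 0.707, 0.0]
contact_force: [-0.1, 0.3, 0.1]
gripper_width: 0.58
grasp_force: 52.0
```

Request:
{"fn": "move_arm", "kwargs": {
  "commands": [
    [[-0.0005, 0, 0.001, 0, 0, 0, 0.04], [0, 0, 0.001, 0, 0, 0, 0.04], [0, 0, 0.001, 0, 0, 0, 0.04], [0, 0, 0.001, 0, 0, 0, 0.04], [0, 0, 0, 0, 0, 0, 0.04]]
  ]
}}

```text
t: 15.05
eef_pos: [0.5461, -0.1345, 0.032]
tool_rot: [-0.0, 0.707, 0.707, -0.0]
contact_force: [0.5, -0.4, -0.8]
gripper_width: 0.583
grasp_force: 52.0
```

Request:
{"fn": "move_arm", "kwargs": {
  "commands": [
    [[0, 0, 0.001, 0, 0, 0, 0.04], [0, 0, 0.0005, 0, 0, 0, 0.04], [0, 0, 0, 0, 0, 0, 0.04]]
  ]
}}

```text
t: 15.42
eef_pos: [0.5464, -0.1342, 0.0309]
tool_rot: [-0.0, 0.707, 0.707, 0.0]
contact_force: [-1.2, 1.4, 4.3]
gripper_width: 0.576
grasp_force: 52.4
```

Request:
{"fn": "move_arm", "kwargs": {
  "commands": [
    [[0.0003, 0, -0.002, 0, 0, 0, 0.04], [0.0005, 0, 0, 0, 0, 0, 0.04], [0, 0, 0, 0, 0, 0, 0.04]]
  ]
}}

```text
t: 15.8
eef_pos: [0.5461, -0.1337, 0.0324]
tool_rot: [-0.0, 0.707, 0.707, -0.0]
contact_force: [-0.1, -0.3, -0.9]
gripper_width: 0.579
grasp_force: 52.0
```

Request:
{"fn": "move_arm", "kwargs": {
  "commands": [
    [[0, 0, 0.001, 0, 0, 0, 0.04], [0, 0, 0.001, 0, 0, 0, 0.04], [0, 0, 0, 0, 0, 0, 0.04]]
  ]
}}

```text
t: 16.18
eef_pos: [0.5461, -0.1337, 0.0304]
tool_rot: [-0.0, 0.707, 0.707, -0.0]
contact_force: [0.3, -0.5, -1.1]
gripper_width: 0.582
grasp_force: 52.0
```

It is entering hole 3 freely. Continuing gently.

Request:
{"fn": "move_arm", "kwargs": {
  "commands": [
    [[0, 0, 0.001, 0, 0, 0, 0.04], [0, 0, 0.001, 0, 0, 0, 0.04], [0, 0, 0.001, 0, 0, 0, 0.04], [0, 0, 0, 0, 0, 0, 0.04]]
  ]
}}

```text
t: 16.68
eef_pos: [0.5464, -0.1333, 0.0276]
tool_rot: [0.0, 0.707, 0.707, 0.0]
contact_force: [-0.3, 0.7, 1.1]
gripper_width: 0.581
grasp_force: 52.0
```

Request:
{"fn": "move_arm", "kwargs": {
  "commands": [
    [[0, 0, 0.001, 0, 0, 0, 0.04], [0, 0, 0.001, 0, 0, 0, 0.04], [0, 0, 0, 0, 0, 0, 0.04]]
  ]
}}

```text
t: 17.05
eef_pos: [0.5464, -0.1333, 0.0256]
tool_rot: [-0.0, 0.707, 0.707, 0.0]
contact_force: [-0.2, 3.1, 0.4]
gripper_width: 0.584
grasp_force: 52.1
```

Request:
{"fn": "move_arm", "kwargs": {
  "commands": [
    [[0.0007, 0, 0.001, 0, 0, 0, 0.04], [0, 0, 0.001, 0, 0, 0, 0.04], [0, 0, 0, 0, 0, 0, 0.04]]
  ]
}}

```text
t: 17.42
eef_pos: [0.5465, -0.1327, 0.0236]
tool_rot: [0.0, 0.707, 0.707, 0.0]
contact_force: [0.7, 3.6, 2.7]
gripper_width: 0.581
grasp_force: 52.4
```

Request:
{"fn": "move_arm", "kwargs": {
  "commands": [
    [[0, 0, 0.001, 0, 0, 0, 0.04], [0, 0, 0.001, 0, 0, 0, 0.04], [0, 0, 0, 0, 0, 0, 0.04]]
  ]
}}

```text
t: 17.8
eef_pos: [0.5465, -0.1326, 0.0222]
tool_rot: [0.0, 0.707, 0.707, 0.0]
contact_force: [-1.1, 4.0, 7.7]
gripper_width: 0.579
grasp_force: 53.0
```

The ribs resist, so it's the right size. Pressing home.

Request:
{"fn": "move_arm", "kwargs": {
  "commands": [
    [[0.0006, 0, 0.001, 0, 0, 0, 0.04], [0, 0, 0.001, 0, 0, 0, 0.04], [0, 0, 0, 0, 0, 0, 0.04]]
  ]
}}

```text
t: 18.18
eef_pos: [0.5465, -0.1326, 0.0205]
tool_rot: [0.0, 0.707, 0.707, 0.0]
contact_force: [-1.9, 3.7, 12.1]
gripper_width: 0.581
grasp_force: 53.3
```

Request:
{"fn": "move_arm", "kwargs": {
  "commands": [
    [[0, 0, 0.001, 0, 0, 0, 0.04], [0, 0, 0.0005, 0, 0, 0, 0.04], [0, 0, 0, 0, 0, 0, 0.04]]
  ]
}}

```text
t: 18.55
eef_pos: [0.5465, -0.1326, 0.0194]
tool_rot: [0.0, 0.707, 0.707, 0.0]
contact_force: [-3.4, 3.9, 15.6]
gripper_width: 0.579
grasp_force: 53.6
```

Request:
{"fn": "move_arm", "kwargs": {
  "commands": [
    [[0, 0, 0.0008, 0, 0, 0, 0.04], [0, 0, 0, 0, 0, 0, 0.04], [0, 0, 0, 0, 0, 0, 0.04]]
  ]
}}

```text
t: 18.92
eef_pos: [0.5466, -0.1326, 0.0193]
tool_rot: [0.0, 0.707, 0.707, 0.0]
contact_force: [-5.4, 4.3, 22.5]
gripper_width: 0.574
grasp_force: 54.4
```

Hard stop at 0.0193 with 22 N, so the bezel is down on the wood. Easing off, releasing and backing up.

Request:
{"fn": "move_arm", "kwargs": {
  "commands": [
    [[0, 0, -0.001, 0, 0, 0, 0.045], [0, 0, 0, 0, 0, 0, 0.055], [0, 0, 0, 0, 0, 0, 0.065], [0, 0, 0, 0, 0, 0, 0.072], [0, 0, 0, 0, 0, 0, 0.072], [0, 0, 0, 0, 0, 0, 0.072]]
  ]
}}

```text
t: 19.68
eef_pos: [0.5462, -0.1325, 0.0182]
tool_rot: [-0.0, 0.707, 0.707, -0.0]
contact_force: [0.4, 0.1, -0.7]
gripper_width: 0.84
grasp_force: 0.0
```

Request:
{"fn": "move_arm", "kwargs": {
  "commands": [
    [[0, 0, -0.01, 0, 0, 0, 0.072], [0, 0, -0.02, 0, 0, 0, 0.072], [0, 0, -0.035, 0, 0, 0, 0.072], [0, 0, -0.035, 0, 0, 0, 0.072], [-0.02, 0, -0.02, 0, 0, 0, 0.072], [-0.03, 0, 0, 0, 0, 0, 0.072], [-0.03, 0, 0, 0, 0, 0, 0.072], [0, 0, 0, 0, 0, 0, 0.072], [0, 0, 0, 0, 0, 0, 0.072]]
  ]
}}

```text
t: 20.8
eef_pos: [0.5463, -0.2117, 0.1386]
tool_rot: [-0.0, 0.707, 0.707, 0.0]
contact_force: [-1.1, 0.1, 0.4]
gripper_width: 0.841
grasp_force: 0.0
```

```bash
python3 - <<'E'
from h import *
im,T=snap("wrist"); s,_=snap("side","s9.png")
c=cv2.resize(s[140:260,230:390],(560,420)); cv2.imwrite("pics/end.png",cv2.resize(np.vstack([im,c]),(420,600)))
h=cv2.cvtColor(im,cv2.COLOR_BGR2HSV); print(T[:3,3], proj("wrist",[.5465,-.133,.03],T))
E
```

```text
[ 0.54629356 -0.2116893   0.13864724] [277.92753555 106.65318637]
```

View pics/end.png

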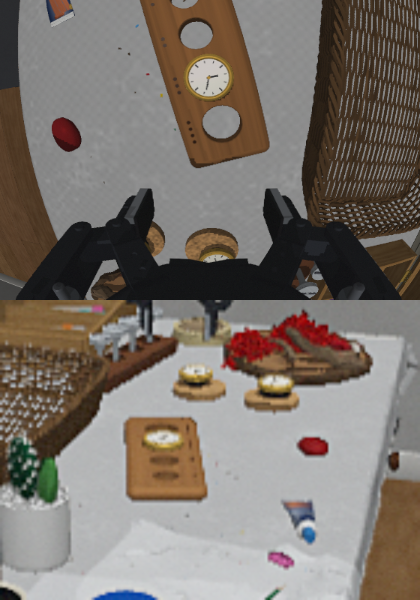

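The final view shows the insert flat in the third hole (three dots beside it), with holes 1, 2 and 4 empty and the other inserts and pebbles in place. Handing in.

```bash
python3 -c "
from station import bot
print(bot.hand_in())"
```

```text
the job is handed in; nothing more can be done
None
```

The insert from the blue coaster needs the 40 mm bit: holes 1 and 2 refused it (14 N at most), and it is pressed home in hole 3 (about 22 N at the stop), bezel down on the wood, released and handed in.

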